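# Slide a tape roll round the bent rail

### The arm

A 6-joint arm with a two-finger parallel gripper is mounted at the origin on a cart in front of the work surface, level with it; the furniture and walls round the work are solid. World frame = base frame: x ahead of the robot, y to its left, z up, the work surface at z = 0. Lengths are in m, angles in degrees, forces in N, time in s.
With the tool pointing down it reaches from about 0.4 to 0.825 m from the base axis. Payload 7 kg.
Tool frame: the origin (TCP) lies midway between the tips of the shut fingers; the grasp point (between the pads) lies 19 mm behind it; z points along the fingers, y is the line along which they close (so a half turn about z gives the same grasp; the last joint's range is limited). The gripper opens to 88 mm and grips with 3 to 60 N. Pads are 19 mm wide; open, the fingers measure 130 mm over their backs; the gripper's body (78 mm by 193 mm) begins 47 mm behind the grasp point.
Start: joints at [-50.185, 20.546, 0.682, 0, -70.136, -16.507], TCP at [0.267, -0.62, 0.227] pointing down, gripper open.
Joint ranges: [-176.03, 176.03], [-82.01, 121.73], [-58.28, 71.71], [-173.87, 95.51], [-174.79, -0.11], [-173.66, 173.66]. Speed limits (degrees/s): [136.94, 136.94, 172.46, 180, 180, 180].

### API

Orientations are given as a 3x3 rotation matrix whose columns are the frame's x, y, z axes.
In Python, from rig import robot gives the robot as it stands. Calls block until the motion is done:
- robot.goto(position, orientation): joint-space move of the TCP to a pose.
- robot.servo_line(position, ori=None, speed=0.15): straight line of the TCP; ori=None keeps the orientation; speed is the mean speed in m/s.
- robot.movej(angles): joint-space move.
- robot.move_gripper(opening): opening from 0.0 (shut) to 1.0 (fully open); the grip force is fixed at half the most; returns when the fingers have stopped.
- robot.dwell(seconds).
- robot.ik(position, orientation): joint angles nearest the present ones, or None.
- robot.grab_frame(name): name is "scene" or "top" or "wrist"; returns (picture, depth): 384x512x3 uint8, red, green, blue; 384x512 float32, m along the optical axis (not along the pixel's ray), 0 where there is no reading.
- robot.camera_info(name): a dict with "vfov" (degrees; the focal length in pixels is half the picture's height over the tangent of half this angle, whatever the lens; pixels are square), "cx", "cy" (the principal point, pixels), "view" (4x4, takes a point from world to camera coordinates); the wrist camera has in their place "T_tool_cam" (4x4, takes a point from camera to tool coordinates, whose origin is the TCP and whose axes are the flange's). Camera axes: x right, y down, z forward; pixel columns grow to the right and rows downward; lengths in m; the calibration is good to about 2 mm. A picture is of the moment at which its call begins: read the wrist's pose just before it. camera_info takes no time and is no camera call.
A pose or a line that the arm cannot do raises robot.Unreachable and nothing moves.
- robot.job_done(): hands the job in; it is judged then, once.
Readings, each from a call of its own:
- robot.read_t(): time.
- robot.read_qpos(): joint angles.
- robot.read_qvel(): joint speeds.
- robot.read_effort(): joint torques, N m.
- robot.read_position(): TCP position.
- robot.read_tcp_rot(): TCP orientation.
- robot.read_force(): force on the tool from outside, world axes, zero at the start.
- robot.read_ft_torque(): the same for the moment, N m.
- robot.read_grip_width(): opening from 0.0 (shut) to 1.0 (fully open).
- robot.read_finger_force(): force on a finger pad.
Only numpy, scipy, OpenCV 4.12 (cv2) and the standard library are available. Lean on these libraries where they do the work, as an engineer would, in place of code of your own. Each camera call takes 0.05 s, during which the arm holds its last target. There are 200 camera calls.

### The job

Take the amber tape roll out of its grey rest, put it over the free end of the bent aluminium rail, and slide it along the rail and round the bend until it is on the red sleeve; let it hang there at rest. Leave the glass vial, the solder spool and the magnifier beside the rail standing where they are.

Things in the scene. Friction and masses are not known exactly. Their poses are not given: they have to be found in the camera images.
- roll_centre (a point): Centre of the amber tape roll: 68 mm outer diameter, 12 mm wide, bore 32 mm, about 50 g, loose. z axis = bore axis. It starts upright in the grey rest (may lean a few degrees), bore level, centre about 43 mm above the bench. The top of its rim stands free above the rest and can be pinched from above across the 12 mm width (rim wall 18 mm deep radially).
- roll_stand: Grey plastic rest, fixed: foot 60 x 84 mm, 31 mm high; origin on the bench under its centre, z up. Two upright walls along its y axis, with a 15 mm slot between them, hold the roll, whose bore axis lies along the rest's x axis. Lift the roll straight up to take it out.
- rail: Fixed rail: level aluminium rod, 18 mm diameter, axis 130 mm above the bench. Origin on the bench, z up. From its free end (x -119, y +70 mm) the rod runs along +x to x -60; then a quarter bend of 70 mm radius about x -60, y 0, turning right, to x +10, y 0; then along -y into a grey post (30 mm square, face at y -100, top 142 mm up). Steel foot 110 x 210 x 8 mm below.
- rod_tip (a point): Very end of the rod's free, rounded end, on the rod's axis. Axes as rail; the rod runs from here along +x.
- rod_bend (a point): Point on the rod's axis half way round the bend. Axes as rail; the rod runs here along (+x, -y) at 45 degrees.
- rod_home (a point): Point on the rod's axis in the middle of the red sleeve (44 mm long, no step to feel, ends 33 mm from the post's face). Axes as rail; the rod runs here along y. A roll hanging free has its centre about 7 mm below the rod's axis.
- vial: Bystander: glass vial with red cap, 27 mm diameter, 56 mm high, upright on the bench; origin under its centre.
- spool: Bystander: spool of solder, 52 mm diameter, 32 mm high, on the bench; origin under its centre.
- magnifier: Bystander: black loupe, 37 mm diameter, 35 mm high, on the bench; origin under its centre.
- amber_roll: The amber tape roll itself; its origin is the centre of one flat side, z along the bore axis towards the other side (12 mm away); roll_centre lies 6 mm along z.
There are look-alikes about, which are no part of the job. What is shaped like the amber_roll but black or green is not meant.

How it is judged (in metres and radians):
On the way:
1. the roll, on the rod, passes the middle of the bend (distance between roll_centre and rod_bend below 0.02 m), for 0.05 s.
At the end, for the whole second after the job is handed in: The roll hangs on the rod with its centre within 22 mm, along the rod, of the middle of the red sleeve, within 10 mm sideways of the rod's axis and 0 to 12 mm below it, its bore axis within 0.6 rad of the rod, at rest (under 0.05 m/s) (y of roll_centre in the frame of rod_home between -0.022 and 0.022 m and x of roll_centre in the frame of rod_home between -0.01 and 0.01 m and z of roll_centre in the frame of rod_home between -0.012 and 0 m and angle between the z axis of roll_centre and the y axis of rod_home, either way round below 0.6 rad and linear speed of amber_roll below 0.05 m/s); the robot touches nothing.
It fails at once if the vial is tipped or pushed more than 25 mm (distance of vial from where it was at the start of the episode above 0.025 m or angle between vial's own z axis and vertical above 0.5 rad).
It fails at once if the spool is tipped or pushed more than 25 mm (distance of spool from where it was at the start of the episode above 0.025 m or angle between spool's own z axis and vertical above 0.5 rad).
It fails at once if the magnifier is tipped or pushed more than 25 mm (distance of magnifier from where it was at the start of the episode above 0.025 m or angle between magnifier's own z axis and vertical above 0.5 rad).
It also fails if it takes over 54 s, if anything falls off the work surface, if the arm or the gripper's body presses on something with over 40 N, if the wrist force passes 120 N, or if a joint passes its speed limit or range.

## Working session

There is one attempt and no reset: what is moved stays moved. The work goes in short steps, each a Python script; the robot and the scene stay as the last script left them, time stands still between calls to the robot, and variables do not carry over. Pictures are saved under pics/ and viewed, at most 10 in all, crops included, and the job is handed in when it is done.

```bash
ls; mkdir -p pics; python3 - <<'E'
from rig import robot
import cv2,numpy as np
for n in ["scene","top"]:
    p,d=robot.grab_frame(n); np.savez(f"{n}.npz",p=p,d=d)
    cv2.imwrite(f"pics/{n}.png",p[...,::-1]); i=robot.camera_info(n); print(n,i, (d>0).mean())
print(robot.camera_info("wrist"),robot.read_t(),robot.read_tcp_rot())
E
```

```text
pics
scene {'vfov': 49.72519351546452, 'cx': 261.2093077663053, 'cy': 190.94517904151374, 'view': array([[-0.74812039, -0.66350985,  0.00840014,  0.36565728],
       [-0.48945074,  0.54322908, -0.68215844,  0.38937303],
       [ 0.44805564, -0.51444809, -0.73115614,  1.05579829],
       [ 0.        ,  0.        ,  0.        ,  1.        ]])} 0.9962056477864584
top {'vfov': 50.459025800727275, 'cx': 252.70881276873467, 'cy': 198.66167698143175, 'view': array([[-0.02654905, -0.99964208, -0.00329457, -0.08839963],
       [-0.99825022,  0.02668599, -0.05276691,  0.5601547 ],
       [ 0.05283594,  0.0018879 , -0.99860142,  1.21595852],
       [ 0.        ,  0.        ,  0.        ,  1.        ]])} 0.9962158203125
{'vfov': 71.28008072221111, 'cx': 255.76123088588312, 'cy': 190.55945272950257, 'T_tool_cam': array([[-3.98889036e-04, -9.59809297e-01, -2.80652728e-01,
         7.63681947e-02],
       [ 9.99999573e-01, -6.16675103e-04,  6.87688422e-04,
         3.46772637e-04],
       [-8.33121291e-04, -2.80652333e-01,  9.59809134e-01,
        -1.58568268e-01],
       [ 0.00000000e+00,  0.00000000e+00,  0.00000000e+00,
         1.00000000e+00]])} 0.1 [[-9.18430696e-01 -3.95581275e-01 -7.15060375e-04]
 [-3.95581888e-01  9.18429861e-01  1.24934405e-03]
 [ 1.62515689e-04  1.43030086e-03 -9.99998964e-01]]
```

View pics/scene.png

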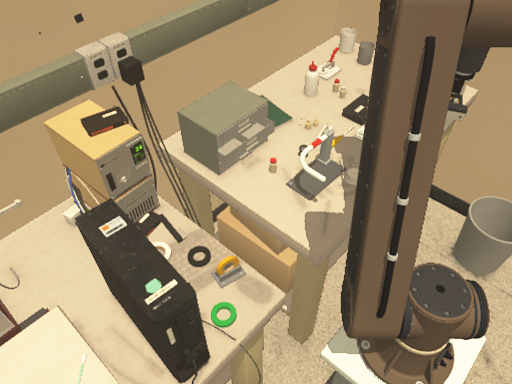

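View pics/top.png

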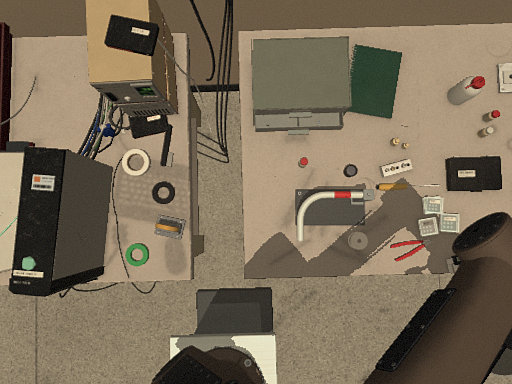

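The amber roll sits in its grey rest at scene (229,265) and top (169,227). The black roll at top (163,192), the green at (137,254) and the white ring at (135,162) are look-alikes. The rail's free end is at top (300,240), the red sleeve at (343,195) and the post at (368,195). The vial is at (303,162), the loupe at (351,171) and the spool at (357,241). I'll make an enlarged crop to confirm and measure.

```bash
cat > h.py <<'E'
import numpy as np,cv2
from rig import robot
def K(i): f=192/np.tan(np.radians(i["vfov"])/2); return f,i["cx"],i["cy"]
def cam2world(n):
    i=robot.camera_info(n)
    if n=="wrist":
        T=np.eye(4);T[:3,:3]=robot.read_tcp_rot();T[:3,3]=robot.read_position()
        return i,T@i["T_tool_cam"]
    return i,np.linalg.inv(i["view"])
def cloud(d,i,T):
    f,cx,cy=K(i); v,u=np.mgrid[:384,:512]
    P=np.stack([(u-cx)/f*d,(v-cy)/f*d,d],-1)
    return P@T[:3,:3].T+T[:3,3]
def ray(u,v,z,i,T):
    f,cx,cy=K(i); r=T[:3,:3]@np.array([(u-cx)/f,(v-cy)/f,1]); o=T[:3,3]
    return o+r*(z-o[2])/r[2]
def shot(n):
    i,T=cam2world(n); p,d=robot.grab_frame(n); return p,d,i,T,cloud(d,i,T)
E
python3 - <<'E'
from h import *
z=np.load("top.npz");p,d=z["p"],z["d"];i,T=cam2world("top");C=cloud(d,i,T)
for nm,u,v in [("bench L",200-20,270),("bench R",260,180),("tower",60,220),("tower edge",105,220),("monitor",150,60),("cabinet",300,70),("cab front",300,115),("spool",357,241),("vial",303,161),("loupe",351,171),("sleeve",343,195),("rodtip",300,238),("post",368,195),("roll",169,227),("blk",163,180)]:
    print(nm,C[v,u].round(3), ray(u,v,0,i,T).round(3))
hsv=cv2.cvtColor(p,cv2.COLOR_RGB2HSV)
a=np.array(p[195:265,110:210]);b=np.array(p[140:260,280:400])
s=np.hstack([cv2.resize(a,(400,480),interpolation=2)if 0 else cv2.resize(a,(400,280),interpolation=2),np.zeros((280,1,3),np.uint8)])
b=cv2.resize(b,(399,399),interpolation=2); s=np.vstack([s,np.zeros((119,401,3),np.uint8)]);
cv2.imwrite("pics/crop.png",np.hstack([s,b])[...,::-1])
for nm,(r0,r1,c0,c1) in dict(roll=(215,240,150,190),rail=(185,250,290,385)).items():
    Q=C[r0:r1,c0:c1].reshape(-1,3);H=hsv[r0:r1,c0:c1].reshape(-1,3)
    if nm=="roll":
        m=(H[:,0]>12)&(H[:,0]<28)&(H[:,1]>140)&(H[:,2]>100)
    else: m=((H[:,0]<6)|(H[:,0]>174))&(H[:,1]>150)&(Q[:,2]>.08)
    print(nm,m.sum(),Q[m].mean(0),Q[m].min(0),Q[m].max(0))
E
```

```text
bench L [0.348 0.122 0.003] [0.348 0.123 0.   ]
bench R [ 0.615 -0.127  0.   ] [ 0.615 -0.127  0.   ]
tower [0.505 0.34  0.307] [0.509 0.486 0.   ]
tower edge [0.505 0.34  0.025] [0.505 0.349 0.   ]
monitor [0.871 0.126 0.315] [0.999 0.205 0.   ]
cabinet [ 0.886 -0.238  0.184] [ 0.955 -0.261  0.   ]
cab front [ 0.778 -0.24   0.137] [ 0.813 -0.256  0.   ]
spool [ 0.421 -0.416  0.   ] [ 0.421 -0.416  0.   ]
vial [ 0.662 -0.254  0.057] [ 0.67  -0.261  0.   ]
loupe [ 0.632 -0.399  0.03 ] [ 0.635 -0.407  0.   ]
sleeve [ 0.554 -0.348  0.143] [ 0.562 -0.379  0.   ]
rodtip [ 0.441 -0.228  0.141] [ 0.435 -0.244  0.   ]
post [ 0.552 -0.416  0.142] [ 0.56  -0.456  0.   ]
roll [0.48  0.139 0.074] [0.479 0.154 0.   ]
blk [0.623 0.17  0.001] [0.623 0.17  0.   ]
roll 94 [0.47950182 0.14708393 0.07082609] [0.46723311 0.11946144 0.04757685] [0.49193187 0.17804128 0.08304396]
rail 110 [ 0.55733582 -0.34713871  0.13705903] [ 0.54876041 -0.36869696  0.13017336] [ 0.56630903 -0.3250914   0.14422548]
```

View pics/crop.png

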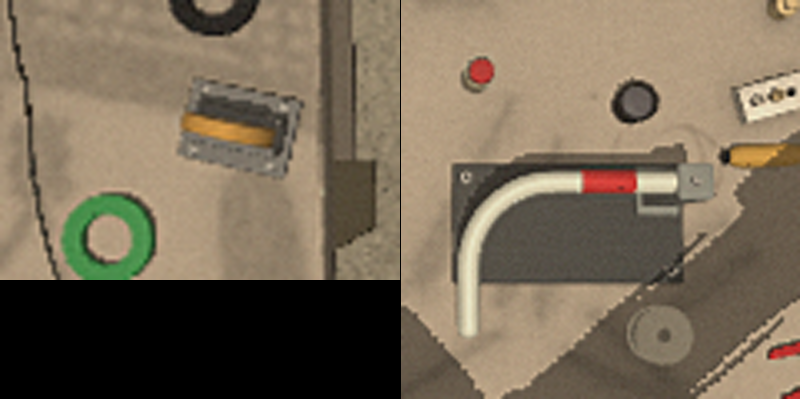

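Crop confirmed: the amber roll is in the grey rest at top (169,227). The rail's yaw is close to 0, with the sleeve at about (0.557,-0.347) and the tip at about (0.43,-0.23). Next I'll check wrist range, then go above the roll and look from close by.

```bash
cat >> h.py <<'E'
def R(yaw,flip=0):
    """tool down, tool y along world direction yaw (deg), flip turns by 180"""
    a=np.radians(yaw+180*flip); y=np.array([np.cos(a),np.sin(a),0]); z=np.array([0,0,-1.]); x=np.cross(y,z)
    return np.stack([x,y,z],1)
E
python3 - <<'E'
from h import *
z=np.load("top.npz");p,d=z["p"],z["d"];i,T=cam2world("top");C=cloud(d,i,T)
hsv=cv2.cvtColor(p,cv2.COLOR_RGB2HSV)
m=np.zeros(d.shape,bool);m[215:240,150:190]=True
H=hsv;m&=(H[...,0]>12)&(H[...,0]<28)&(H[...,1]>140)&(H[...,2]>100)
Q=C[m][:,:2];w,V=np.linalg.eigh(np.cov(Q.T));print("bore dir",V[:,0],w**.5)
yaw=np.degrees(np.arctan2(V[1,0],V[0,0]));yaw=(yaw+90)%180-90
print("yaw",yaw,"now",robot.read_qpos())
for f in (0,1):
    for pos,yw in [((.48,.147,.22),yaw),((.38,-.23,.16),0),((.43,-.23,.15),0),((.53,-.25,.15),-45),((.557,-.347,.15),-90)]:
        q=robot.ik(pos,R(yw,f)); print(f,pos,yw,None if q is None else np.round(q,1))
E
```

```text
bore dir [-0.96798175  0.25102059] [0.003483   0.01764432]
yaw -14.53791354586653 now [-5.01847368e+01  2.05863466e+01  6.41658071e-01 -1.52742717e-02
 -7.01365290e+01 -1.65077996e+01]
0 (0.48, 0.147, 0.22) -14.53791354586653 [ 39.5   4.4 -21.3   0.  -64.4 126. ]
0 (0.38, -0.23, 0.16) 0 None
0 (0.43, -0.23, 0.15) 0 None
0 (0.53, -0.25, 0.15) -45 [ -6.1  15.7 -16.9   0.  -57.4 141.1]
0 (0.557, -0.347, 0.15) -90 [-14.9  21.9  -7.7   0.  -60.4 104.9]
1 (0.48, 0.147, 0.22) -14.53791354586653 [ 39.5   4.4 -21.3   0.  -64.4 -54. ]
1 (0.38, -0.23, 0.16) 0 [ -5.6   1.7 -32.7   0.  -55.6   5.6]
1 (0.43, -0.23, 0.15) 0 [ -5.    6.7 -28.6   0.  -54.6   5. ]
1 (0.53, -0.25, 0.15) -45 [ -6.1  15.7 -16.9   0.  -57.4 -38.9]
1 (0.557, -0.347, 0.15) -90 [-14.9  21.9  -7.7   0.  -60.4 -75.1]
```

```bash
python3 - <<'E'
from h import *
robot.servo_line((.267,-.62,.28),speed=.2)
robot.goto((.48,.147,.19),R(-14.5,1))
p,d,i,T,C=shot("wrist"); np.savez("w1.npz",p=p,d=d,C=C,T=T)
cv2.imwrite("pics/w1.png",p[...,::-1])
H=cv2.cvtColor(p,cv2.COLOR_RGB2HSV)
m=(H[...,0]>12)&(H[...,0]<28)&(H[...,1]>140)&(H[...,2]>80)&(C[...,2]>.05)&(C[...,2]<.09)
n,l,s,c=cv2.connectedComponentsWithStats(m.astype(np.uint8));k=1+s[1:,4].argmax();m=l==k
Q=C[m];print(s[k],Q.min(0),Q.max(0))
t=Q[Q[:,2]>np.percentile(Q[:,2],98)-.008]
w,V=np.linalg.eigh(np.cov(t[:,:2].T)); b=V[:,0]; print(b,np.degrees(np.arctan2(b[1],b[0])),w**.5,t.mean(0),len(t))
for e in (V[:,0],V[:,1]):
    for S,nm in((t,"top"),(Q,"all")):
        x=(S[:,:2]-t.mean(0)[:2])@e; print(nm,np.percentile(x,[1,99]))
print(robot.read_t(),robot.read_position())
E
```

```text
[251 157  11  56 610] [0.46689316 0.11888921 0.05005444] [0.49186378 0.18055009 0.07907059]
[-0.96772987  0.25198988] 165.4047058903452 [0.00335487 0.01212538] [0.4801694  0.15029053 0.07502505] 417
top [-0.00540781  0.00541447]
all [-0.00545466  0.00550145]
top [-0.01961552  0.02206424]
all [-0.03121905  0.02958558]
3.3833 [0.4802322  0.14652586 0.1900066 ]
```

View pics/w1.png

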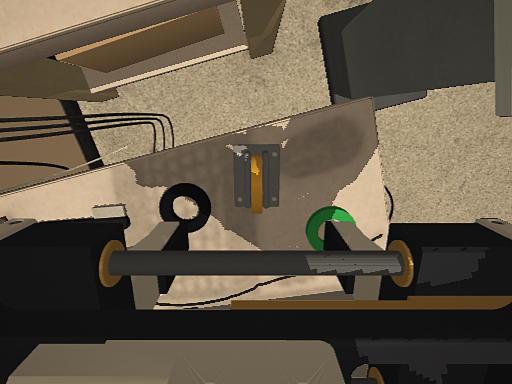

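The wrist view shows the amber roll upright in its rest at (256,185), with the black roll at (185,207) and the green at (330,228). The measured centre is about (0.480,0.150), top at 0.078, yaw -14.6°, which all fits. Now I'll grasp it, lift it and measure the rail from close by.

```bash
python3 - <<'E'
from h import *
Rg=R(-14.6,1); c=(.480,.1495)
robot.move_gripper(.4)
robot.servo_line((*c,.10),ori=Rg,speed=.15)
robot.servo_line((*c,.058),speed=.06)
robot.move_gripper(0); print("grip",robot.read_grip_width(),robot.read_finger_force(),robot.read_force())
robot.servo_line((*c,.13),speed=.08)
robot.servo_line((*c,.27),speed=.2); print("grip",robot.read_grip_width(),robot.read_finger_force(),robot.read_force())
robot.goto((.40,-.27,.27),R(0,1))
p,d,i,T,C=shot("wrist"); np.savez("w2.npz",p=p,d=d,C=C,T=T)
cv2.imwrite("pics/w2.png",p[...,::-1]); print(robot.read_t())
E
```

```text
grip 0.1337951343206823 30.00003542751074 [-1.0416896  -0.99091662  1.1274938 ]
grip 0.13575047797309117 29.999767428380437 [-0.01232266  0.03294948  0.46452375]
10.0333
```

View pics/w2.png

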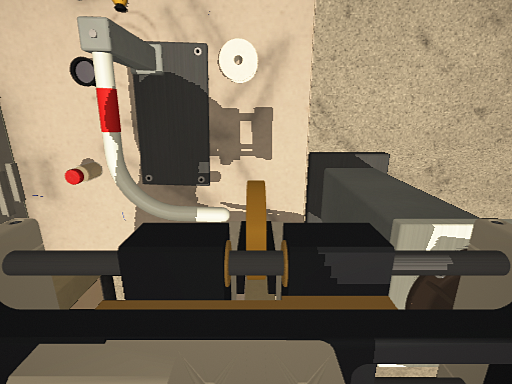

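The roll is held at (257,215). The rod tip is at (228,216), the sleeve at (108,110), the post at (95,35), the vial at (75,176), the loupe at (84,70) and the spool at (238,60). Next I'll fit the rail's two straight legs.

```bash
python3 - <<'E'
from h import *
def legs(C,p,nm):
    H=cv2.cvtColor(p,cv2.COLOR_RGB2HSV).astype(int)
    z=C[...,2]; x,y=C[...,0],C[...,1]
    top=(z>.131)&(z<.147)
    A=top&(x>.43)&(x<.478)&(abs(y+.23)<.03)
    B=top&(y<-.31)&(y>-.385)&(abs(x-.557)<.03)
    red=(z>.115)&(z<.147)&((H[...,0]<8)|(H[...,0]>172))&(H[...,1]>140)&(abs(x-.557)<.03)
    print(nm,A.sum(),B.sum(),red.sum())
    a=C[A];b=C[B];r=C[red]
    mid=lambda s:(np.percentile(s,2)+np.percentile(s,98))/2
    if len(a)>10:
        print(" legA y at bins",[(round(u,3),round(mid(a[abs(a[:,0]-u)<.006][:,1]),4),round(np.percentile(a[abs(a[:,0]-u)<.006][:,2],95),4)) for u in (.44,.455,.47) if (abs(a[:,0]-u)<.006).sum()>4])
        T=C[(z>.115)&(z<.147)&(x<.48)&(x>.4)&(abs(y+.23)<.02)&(H[...,1]<90)]; print(" tip x",np.sort(T[:,0])[:6],T[:,0].min())
    print(" legB x",[(round(u,3),round(mid(b[abs(b[:,1]-u)<.006][:,0]),4),round(np.percentile(b[abs(b[:,1]-u)<.006][:,2],95),4)) for u in (-.32,-.34,-.36,-.38) if (abs(b[:,1]-u)<.006).sum()>4])
    print(" red y",np.percentile(r[:,1],[1,99]),mid(r[:,1]))
w=np.load("w2.npz");legs(w["C"],w["p"],"wrist")
t=np.load("top.npz");i,T=cam2world("top");legs(cloud(t["d"],i,T),t["p"],"top")
# held roll
C,p=w["C"],w["p"];H=cv2.cvtColor(p,cv2.COLOR_RGB2HSV)
m=(H[...,0]>12)&(H[...,0]<28)&(H[...,1]>140)&(H[...,2]>60);m[:180]=0;m[222:]=0
Q=C[m];print("roll",Q.min(0),Q.max(0),robot.read_position())
u=Q[Q[:,1]>-.4];print(np.polyfit(u[:,1],u[:,0],1))
E
```

```text
wrist 570 1378 867
 legA y at bins [(0.44, np.float64(-0.2301), np.float64(0.1397)), (0.455, np.float64(-0.2303), np.float64(0.1399)), (0.47, np.float64(-0.2301), np.float64(0.1401))]
 tip x [0.43134504 0.43136225 0.43138471 0.43205572 0.4321997  0.4322348 ] 0.4313450412992301
 legB x [(-0.32, np.float64(0.556), np.float64(0.1398)), (-0.34, np.float64(0.5559), np.float64(0.1403)), (-0.36, np.float64(0.5552), np.float64(0.1405)), (-0.38, np.float64(0.5543), np.float64(0.1399))]
 red y [-0.36861756 -0.3259496 ] -0.34716489558719715
top 97 192 110
 legA y at bins [(0.44, np.float64(-0.228), np.float64(0.1406)), (0.455, np.float64(-0.2279), np.float64(0.1406)), (0.47, np.float64(-0.2283), np.float64(0.1412))]
 tip x [0.43275139 0.43304675 0.43317971 0.4355822  0.43577214 0.43578251] 0.4327513932674361
 legB x [(-0.32, np.float64(0.5582), np.float64(0.1409)), (-0.34, np.float64(0.5577), np.float64(0.1412)), (-0.36, np.float64(0.5571), np.float64(0.141)), (-0.38, np.float64(0.5567), np.float64(0.1419))]
 red y [-0.36857313 -0.32703779] -0.34764018416393094
roll [ 3.84151014e-01 -3.45250181e-01 -2.66880281e-05] [ 0.40548185 -0.21887093  0.42831561] [ 0.40046654 -0.2694427   0.26985393]
[-0.02954496  0.39102919]
```

```bash
cat >> h.py <<'E'
HOME=np.array([.5567,-.3472]); YAW=-1.2
_a=np.radians(YAW); R2=np.array([[np.cos(_a),-np.sin(_a)],[np.sin(_a),np.cos(_a)]])
def rail(x,y): return HOME+R2@(np.array([x,y])-[.010,-.045])
def go(x,y,z,yaw,speed=.08,lim=12):
    robot.servo_line((*rail(x,y),z),ori=R(YAW+yaw,1),speed=speed)
    f=robot.read_force()
    print(f"{x:.3f} {y:.3f} F",f.round(1),"g",round(robot.read_grip_width(),3),"t",round(robot.read_t(),1))
    if np.linalg.norm(f)>lim: raise SystemExit("force stop")
E
python3 - <<'E'
from h import *
print(rail(-.119,.07))
Z=.143
go(-.160,.070,.27,0,.15)
go(-.160,.070,Z,0,.12)
for x in (-.125,-.105,-.08,-.06): go(x,.070,Z,0,.06)
p,d,i,T,C=shot("wrist"); s=robot.grab_frame("scene")[0]
cv2.imwrite("pics/on.png",np.hstack([p[60:260,120:380],cv2.resize(s[110:210,270:400],(260,200),interpolation=2)])[...,::-1])
E
```

```text
[ 0.43013667 -0.22952365]
-0.160 0.070 F [ 0.2  0.4 -1.4] g 0.132 t 10.5
-0.160 0.070 F [-0.1 -0.7 -0.6] g 0.133 t 11.7
-0.125 0.070 F [-0.5  0.5 -0.9] g 0.131 t 12.4
-0.105 0.070 F [-0.3 -0.   0.3] g 0.135 t 12.9
-0.080 0.070 F [-0.4 -0.7 -1. ] g 0.134 t 13.5
-0.060 0.070 F [-1.4  0.7 -0.4] g 0.132 t 13.9
```

View pics/on.png

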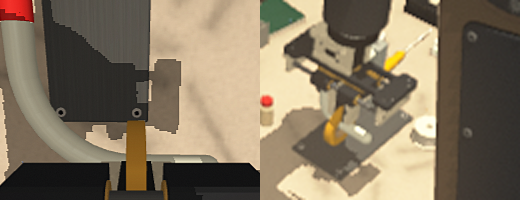

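The rod's tip (210,160) now sticks out beyond the roll (135,150), and forces are near zero, so the roll is on the rod. Next: round the bend and onto the sleeve.

```bash
python3 - <<'E'
from h import *
Z=.143
for a in np.arange(9,91,9):
    t=np.radians(a); go(-.06+.07*np.sin(t),.07*np.cos(t),Z,-a,.05)
    if a==45: robot.dwell(.2)
for y in (-.02,-.045): go(.010,y,Z,-90,.06)
go(.010,-.045,.1405,-90,.03)
p,d,i,T,C=shot("wrist")
cv2.imwrite("pics/home.png",p[40:300,60:460][...,::-1])
E
```

```text
-0.049 0.069 F [-0.2 -0.1 -0.3] g 0.133 t 14.4
-0.038 0.067 F [ 0.1 -0.4 -0.1] g 0.135 t 14.8
-0.028 0.062 F [-0.4  0.7 -0.2] g 0.13 t 15.1
-0.019 0.057 F [ 0.3  0.6 -0.2] g 0.135 t 15.5
-0.011 0.049 F [ 0.1 -1.2 -0.6] g 0.132 t 15.9
-0.003 0.041 F [-0.4  0.5 -0.2] g 0.133 t 16.4
0.002 0.032 F [-0.2 -0.4 -0.2] g 0.134 t 16.8
0.007 0.022 F [0.4 0.3 0.4] g 0.132 t 17.2
0.009 0.011 F [ 0.   0.1 -0.4] g 0.133 t 17.5
0.010 0.000 F [-0.2 -0.4  0.1] g 0.136 t 17.9
0.010 -0.020 F [-0.3  0.7 -1.4] g 0.133 t 18.4
0.010 -0.045 F [-0.5 -0.2 -0.5] g 0.131 t 19.0
0.010 -0.045 F [-0.5 -0.9 -0.8] g 0.131 t 19.2
```

View pics/home.png

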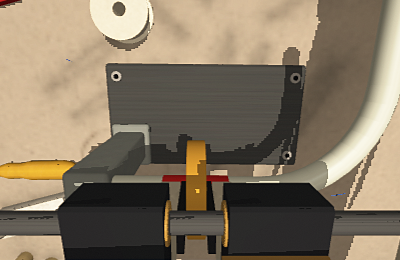

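The roll (197,190) is over the red sleeve (163–243,178). Forces are small, so I'll release and check.

```bash
python3 - <<'E'
from h import *
robot.move_gripper(.3); robot.dwell(.3); print(robot.read_grip_width(),robot.read_force())
go(.010,-.045,.20,-90,.05); go(.010,-.045,.30,-90,.15); robot.dwell(1)
p,d,i,T,C=shot("wrist")
cv2.imwrite("pics/end.png",p[...,::-1])
H=cv2.cvtColor(p,cv2.COLOR_RGB2HSV)
m=(H[...,0]>12)&(H[...,0]<28)&(H[...,1]>140)&(H[...,2]>60)&(C[...,2]>.1)&(C[...,2]<.17)&(np.linalg.norm(C[...,:2]-HOME,axis=-1)<.06)
Q=C[m];print(m.sum(),Q.min(0),Q.max(0),np.median(Q,0)); t=Q[Q[:,2]>.135];print((t.mean(0)[:2]-HOME)@R2,np.polyfit(t[:,0],t[:,1],1))
E
```

```text
0.30098044364006177 [0.25644035 0.02389822 0.52596174]
0.010 -0.045 F [ 0.7 -0.1  0.1] g 0.299 t 21.4
0.010 -0.045 F [ 0.1 -0.3 -0.9] g 0.3 t 22.2
532 [ 0.52382434 -0.35330041  0.12185209] [ 0.58866223 -0.34050961  0.15718058] [ 0.5500227  -0.34707365  0.15145713]
[-0.0031431   0.00019946] [ 0.03451009 -0.36603822]
```

View pics/end.png

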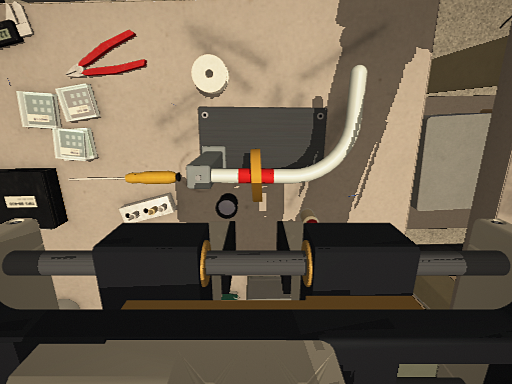

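The roll hangs at (256,175), centred on the red sleeve, with its top at 0.157 m (expected 0.157). The spool, loupe and vial are standing.

```bash
python3 -c "
from rig import robot
print(robot.job_done(),robot.read_t())"
```

```text
the job is handed in; nothing more can be done
the job is handed in; nothing more can be done
```

The amber roll hangs at rest on the red sleeve, within about 1 mm of its middle along the rod. The gripper is clear, the vial, spool and magnifier are still standing, and the job was handed in at about 23 s; no verdict came back.

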